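# Nudge the sink strainer into its drain and bring the tap over it

## Robot

A 6-joint arm with a two-finger parallel gripper is mounted at the origin on the work surface. World frame = base frame: x ahead of the robot, y to its left, z up, the work surface at z = 0. Lengths are in m, angles in rad, forces in N, time in s.
With the tool pointing down it reaches from about 0.25 to 0.85 m from the base axis. Payload 12.5 kg.
Tool frame: the origin (TCP) lies on the centre line of the jaws, within the pads' length; the fingertips stand 19 mm ahead of it and the grasp point (between the pads) is the TCP; z points along the fingers, y is the line along which they close (so a half turn about z gives the same grasp; the last joint's range is limited). The gripper opens to 93 mm and grips with 3 to 60 N. Pads are 15 mm wide; open, the fingers measure 128 mm over their backs; the gripper's body (75 mm by 188 mm) begins 65 mm behind the grasp point.
Start: joints at [-1.395, 0.351, 1.652, -0, 1.139, -0.085], TCP at [0.142, -0.531, 0.238] pointing down, gripper open.
Joint ranges: [-2.75, 2.75], [-0.79, 2.1], [0.01, 2.65], [-1.57, 4.71], [0.07, 3.14], [-2.87, 2.87]. Speed limits (rad/s): [2.22, 2.22, 2.79, 3.14, 3.14, 3.14].

## Interface

Orientations are given as a unit quaternion [w, x, y, z].
In Python, from station import env gives the robot as it stands.
- The arm moves only by the tool drive_tool, never from a script. Its argument "motion" is a list of rows, each a list of 5 numbers: the shift along the world's x, y, z normalised to -1 to 1, where 1 is 0.5 m, then the turn about the world's z normalised to -1 to 1, where 1 is 2 rad, then the closure, from 0 (fully open) to 1 (shut). In form: [[tx, ty, tz, roll, fingers], ...]. A call has 1 to 20 rows; each row is the pose to reach, as a shift and turn from the pose commanded when the call began; what a row does not reach only later rows make up. A row lasts 1/8 s, in which the tool goes at most 62.5 mm and 10.7 degrees, less where a joint would pass 70% of its speed; a pose out of reach is approached as far as the arm can. A call with a number of a shift or a turn outside -1 to 1 is refused whole. A call with a gripper value outside its range is refused whole. The fingers move at their own pace and stop on an object; "squeeze" is the grip in N (left out, the last holds). Time passes only in rows, so rows that repeat a pose let the fingers close. It gives the time, the measured TCP pose, the force, the opening and the grip force at its end, in the units of the state.
- env.state(): the state, without advancing time (a new reading comes with each control period).
- env.camera(name): name is "scene" or "top" or "wrist"; returns (picture, depth): 400x640x3 uint8, red, green, blue; 400x640 float32, m along the optical axis (not along the pixel's ray), 0 where there is no reading.
- env.get_calibration(name): a dict with "fx", "fy", "cx", "cy" (pixels), "world_from_camera" (4x4, takes a point from camera to world coordinates); the wrist camera has in their place "tool_from_camera" (4x4, takes a point from camera to tool coordinates, whose origin is the TCP and whose axes are the flange's). Camera axes: x right, y down, z forward; pixel columns grow to the right and rows downward; lengths in m; the calibration is good to about 2 mm. A picture is of the moment at which its call begins: read the wrist's pose just before it. get_calibration takes no time and is no camera call.
- env.hand_in(): hands the job in; it is judged then, once.
The state is a dict: "time_s": time; "q": joint angles; "dq": joint speeds; "tau": joint torques, N m; "eef_pos": TCP position; "orientation": TCP orientation; "ft_force": force on the tool from outside, world axes, zero at the start; "wrist_torque": the same for the moment, N m; "width": finger opening in m; "gripper_force": force on a finger pad.
Only numpy, scipy, OpenCV 4.12 (cv2) and the standard library are available. Lean on these libraries where they do the work, as an engineer would, in place of code of your own. Each camera call takes 0.05 s, during which the arm holds its last target. There are 200 camera calls.

## Task

Get the rinse drain ready without picking anything up: push the loose green strainer plate across the drainboard with your fingertips until it drops into the round drain seat and lies flat in it. Then push the tap's spout round until its outlet is over the middle of the strainer. Slide the strainer, never lift it or push it off the board, and leave the jars and everything else where they stand.

Things in the scene. Friction and masses are not known exactly. Their poses are not given: they have to be found in the camera images.
- strainer: loose rigid green plastic disc with dark dots (holes) on top, 80 mm diameter, 8 mm thick, about 60 g, lying flat on the drainboard's top on the robot's side of the seat. Origin: centre of its underside; z up.
- drainboard: fixed raised stainless board, 360 mm (its x) by 360 mm (its y), flat top 30 mm above the work surface, no raised edge. Origin on the work surface straight under the seat's centre, which is the board's middle; its x points to the tap, 150 mm away, z up. A steel tap foot (44 mm in x, 200 mm in y, top 46 mm above the work surface) with two fixed clear knobs 75 mm either side of the tap's post (tops 88 mm) stands on it, centred 150 mm along its x.
- seat (a point): centre of the flat floor of the round drain seat: 85 mm diameter, 8 mm deep, sharp rim level with the board's top, dark floor. Floor 22 mm above the work surface. Axes as the drainboard's. A seated strainer has its underside here and its top flush with the board.
- tap_axis (a point): point on the spout's upright turning axis, 168 mm above the work surface, at the height of the spout's centre line. Post below it 26 mm diameter, hub 32 mm diameter, hub top 185 mm above the work surface.
- outlet (a point): lower end of the spout's outlet, 150 mm out from the turning axis, 138 mm above the work surface. The spout is a level round steel bar 18 mm thick from hub to outlet, its centre line 168 mm above the work surface; at its end a dark vertical outlet tube 21 mm thick hangs 30 mm below that line.
- spout (a joint): turn of the spout about its axis, rad. 0: outlet straight over the seat's centre; positive: swung to the drainboard's +y side (the robot's left). Starts swung to that side. Range -1.3 to 1.3. Stiff (about 0.12 N m of friction), stays where it is left.
- spice_jar: bystander: jar with red cap, 50 mm diameter, 100 mm tall, on the drainboard at its far right. Origin: centre of its underside.
- salt_pot: bystander: white pot with black cap, 48 mm diameter, 65 mm tall, on the drainboard at its far left. Origin: centre of its underside.
- squeeze_bottle: bystander: yellow squeeze bottle, 60 mm diameter, 185 mm tall, on the counter to the right. Origin: centre of its underside.
- water_bottle: bystander: clear bottle, 64 mm diameter, 190 mm tall, on the counter to the right. Origin: centre of its underside.
- cup: bystander: clear cup, 80 mm wide, 100 mm tall, on the counter to the right, nearest the robot. Origin: centre of its underside.
- spatula: bystander: spatula lying on the counter to the left, near the robot. Origin: middle of its underside.
Things that resemble listed ones, but are neither listed nor needed, are in the scene too. Of the things shaped like the strainer, the green one is meant.

How it is judged:
On the way, in this order (a step that is already met when the one before it is completed fails the run):
1. the strainer has dropped into the seat and lies flat (horizontal distance between strainer and seat below 0.006 m and z of strainer in the frame of seat below 0.0025 m and angle between strainer's own z axis and vertical below 0.06 rad), for 0.2 s.
2. then the spout's outlet is over the middle of the strainer (all of step 1 and horizontal distance between outlet and seat below 0.025 m), for 0.2 s.
At the end, for the whole second after the job is handed in: The strainer lies in the seat: centre within 6 mm of the seat's, underside within 2.5 mm of the seat's floor, tilt under 0.06 rad. The spout's outlet is within 25 mm, horizontally, of the seat's centre. Both are at rest (all of step 2 and linear speed of strainer below 0.02 m/s and velocity of joint spout between -0.05 and 0.05 rad/s); the robot touches nothing.
It fails at once if the strainer is lifted more than 6 mm off the board (z of strainer in the frame of seat above 0.014 m).
It fails at once if the strainer is tipped up on edge (angle between strainer's own z axis and vertical above 0.5 rad).
It fails at once if the strainer is pushed off the board (z of strainer in the frame of seat below -0.008 m).
It fails at once if a jar, bottle, cup, pot or the spatula is moved more than 20 mm (distance of any of spice_jar, salt_pot, squeeze_bottle, cup, spatula, water_bottle from where it was at the start of the episode above 0.02 m).
It also fails if it takes over 64 s, if anything falls off the work surface, if the arm or the gripper's body presses on something with over 40 N, if the wrist force passes 120 N, or if a joint passes its speed limit or range.

## Working session

There is one attempt and no reset: what is moved stays moved. The work goes in short steps, Python scripts to look and compute and a tool call to move; the robot and the scene stay as the last step left them, time stands still between calls to the robot, and variables do not carry over. Pictures are saved under pics/ and viewed, at most 10 in all, crops included, and the job is handed in when it is done.

Besides the shell and the picture viewer there is one more tool, called after "Call:" as name(argument=value, ...), one argument or row to a line, values as JSON. drive_tool: Moves the arm, as the interface text tells. Its arguments: {"type":"object","properties":{"motion":{"type":"array","items":{"type":"array","items":{"type":"number"}}},"squeeze":{"type":"number"}},"required":["motion"]}

```bash
mkdir -p pics; ls; cat > h.py <<'E'
import numpy as np,cv2
from station import env
def snap(n,f):
    s=env.state();im,d=env.camera(n);np.savez(f'pics/{f}.npz',im=im,d=d,p=s['eef_pos'],o=s['orientation'])
    cv2.imwrite(f'pics/{f}.png',im[:,:,::-1]);return im,d,s
def T(n,s=None):
    c=env.get_calibration(n)
    if 'world_from_camera' in c: return c,np.array(c['world_from_camera'])
    w,x,y,z=s['orientation'];from scipy.spatial.transform import Rotation as R
    M=np.eye(4);M[:3,:3]=R.from_quat([x,y,z,w]).as_matrix();M[:3,3]=s['eef_pos'];return c,M@np.array(c['tool_from_camera'])
def ray(n,u,v,z,s=None):
    c,M=T(n,s);r=M[:3,:3]@np.array([(u-c['cx'])/c['fx'],(v-c['cy'])/c['fy'],1]);return M[:3,3]+r*(z-M[2,3])/r[2]
def dep(n,u,v,d,s=None):
    c,M=T(n,s);return M[:3,:3]@(d*np.array([(u-c['cx'])/c['fx'],(v-c['cy'])/c['fy'],1]))+M[:3,3]
E
python3 - <<'E'
from h import *
for n in('scene','top'): snap(n,n)
s=env.state();print(s['time_s'],s['eef_pos'],s['orientation'],s['width'])
E
```

```text
pics
0.1 [ 0.14177622 -0.53112915  0.23715764] [-5.15481177e-04  9.91510908e-01  1.30022506e-01 -3.56500052e-05] 0.09301376843675878
```

View pics/top.png

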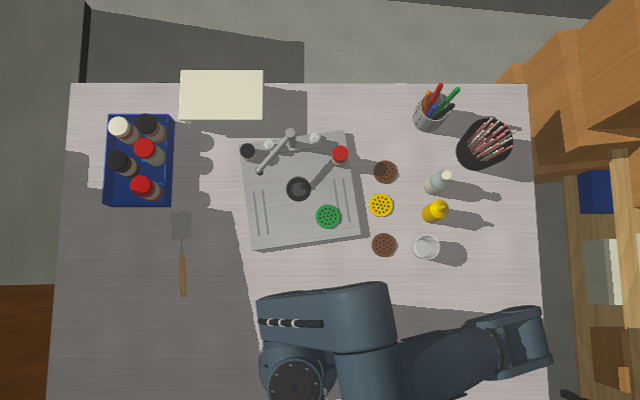

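View pics/scene.png

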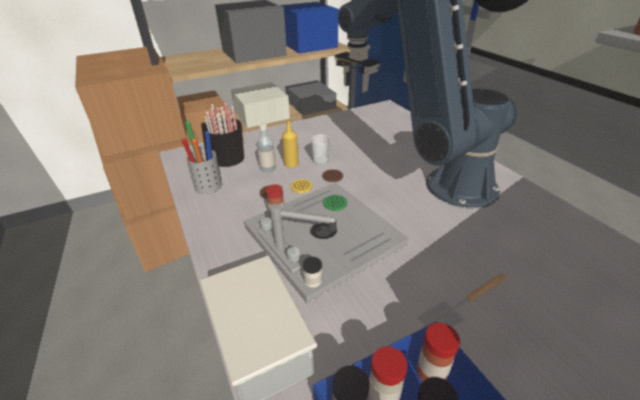

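Top view: the green disc on the board at (328,216) is the strainer. Lookalikes are the yellow one at (381,205) and the brown ones at (386,171) and (384,245), all on the counter. The seat is at (298,188), the post at (291,133), and the spout outlet near (260,171). Next I'll measure these and check with a close crop.

```bash
python3 - <<'E'
from h import *
def ell(m):
    cs,_=cv2.findContours(m.astype(np.uint8),cv2.RETR_EXTERNAL,cv2.CHAIN_APPROX_NONE)
    c=max(cs,key=cv2.contourArea);return cv2.fitEllipse(cv2.convexHull(c))
for n,box in(('top',(240,125,370,255)),('scene',(240,170,410,300))):
    f=np.load(f'pics/{n}.npz');im,d=f['im'],f['d'];x0,y0,x1,y1=box
    h=cv2.cvtColor(im,cv2.COLOR_RGB2HSV);w=np.zeros(h.shape[:2],bool);w[y0:y1,x0:x1]=1
    g=w&(h[...,0]>50)&(h[...,0]<85)&(h[...,1]>110)
    e=ell(g);print(n,'green',e,ray(n,*e[0],.038))
    u,v=map(int,e[0]);print(' depthpt',dep(n,u,v,d[v,u]))
    k=w&(h[...,2]<75);k[:150 if n=='top' else 215]=0;k[:, :285]&=(n!='top');k[240:]=0
    e=ell(k);print(n,'dark',e,ray(n,*e[0],.03),ray(n,*e[0],.022));u,v=map(int,e[0]);print(' depthpt',dep(n,u,v,d[v,u]))
for u,v in((291,133),(260,171),(275,152)):
    d=np.load('pics/top.npz')['d'];print(u,v,ray('top',u,v,.18),dep('top',u,v,d[v,u]))
print('corners',[ray('top',u,v,.03).round(3) for u,v in((241,140),(344,131),(368,235),(252,251))])
im=cv2.imread('pics/top.png')[120:260,235:375];cv2.imwrite('pics/c1.png',cv2.resize(im,None,fx=4,fy=4,interpolation=cv2.INTER_CUBIC))
E
```

```text
top green ((327.30078125, 216.09661865234375), (23.32275390625, 23.585466384887695), 87.98175048828125) [ 0.47479928 -0.09237249  0.038     ]
 depthpt [ 0.47457173 -0.0912679   0.04246978]
top dark ((298.32373046875, 188.81329345703125), (23.48436164855957, 23.734766006469727), 82.39566040039062) [0.56695398 0.00330637 0.03      ] [0.56837166 0.00355194 0.022     ]
 depthpt [0.57027249 0.00449707 0.02677898]
scene green ((334.9634704589844, 203.80812072753906), (10.235871315002441, 21.642515182495117), 93.43266296386719) [ 0.48075766 -0.08055739  0.038     ]
 depthpt [ 0.48079683 -0.08706188  0.03690929]
scene dark ((322.752685546875, 230.34617614746094), (14.793431282043457, 24.507898330688477), 92.18141174316406) [0.57090607 0.00782165 0.03      ] [ 5.66932209e-01 -1.46582732e-04  2.20000000e-02]
 depthpt [ 0.56679827 -0.00555102  0.01906843]
291 133 [0.71455246 0.02214139 0.18      ] [0.71219819 0.02176959 0.18802799]
260 171 [0.59517594 0.11524738 0.18      ] [0.59684261 0.11609228 0.17220177]
275 152 [0.65447856 0.07051937 0.18      ] [0.65516624 0.07073267 0.1772844 ]
corners [array([0.734, 0.197, 0.03 ]), array([ 0.766, -0.15 ,  0.03 ]), array([ 0.413, -0.226,  0.03 ]), array([0.361, 0.153, 0.03 ])]
```

View pics/c1.png

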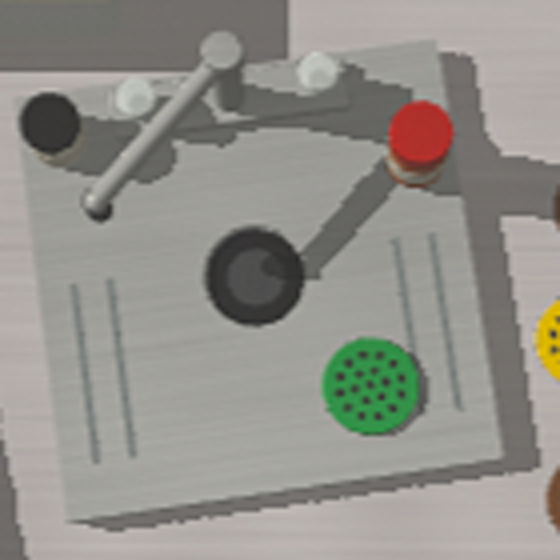

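```bash
python3 - <<'E'
from h import *
c=env.get_calibration('wrist');print(c)
E
```

```text
{'fx': 276.0392221232521, 'fy': 276.0392221232521, 'cx': 320.1964487709654, 'cy': 204.80331273486325, 'tool_from_camera': array([[ 3.83962331e-04, -9.57966977e-01, -2.86878238e-01,
         7.91480919e-02],
       [ 9.99998295e-01,  8.85938163e-04, -1.61998285e-03,
         1.07923778e-03],
       [ 1.80604646e-03, -2.86877127e-01,  9.57965684e-01,
        -1.46919109e-01],
       [ 0.00000000e+00,  0.00000000e+00,  0.00000000e+00,
         1.00000000e+00]])}
```

Call:
drive_tool(
  motion=[
    [0.576,0.788,0.026,0.27,0.46],
    [0.576,0.788,0.026,0.27,0.46],
    [0.576,0.788,0.026,0.27,0.46],
    [0.576,0.788,0.026,0.27,0.46],
    [0.576,0.788,0.026,0.27,0.46],
    [0.576,0.788,0.026,0.27,0.46],
    [0.576,0.788,0.026,0.27,0.46],
    [0.576,0.788,0.026,0.27,0.46],
    [0.576,0.788,0.026,0.27,0.46],
    [0.576,0.788,0.026,0.27,0.46],
    [0.576,0.788,0.026,0.27,0.46],
    [0.576,0.788,0.026,0.27,0.46],
    [0.576,0.788,0.026,0.27,0.46],
  ],
)

```text
time_s: 1.72
eef_pos: [0.4296, -0.1379, 0.2506]
orientation: [-0.0, 0.921, 0.389, -0.0]
ft_force: [1.0, 0.2, -0.9]
width: 0.0502
gripper_force: 0.0
```

```bash
cat >> h.py <<'E'
def fit(m):
    cs,_=cv2.findContours(m.astype(np.uint8),cv2.RETR_EXTERNAL,cv2.CHAIN_APPROX_NONE)
    return cv2.convexHull(max(cs,key=cv2.contourArea))[:,0]
def circ(n,h,z,s):
    p=np.array([ray(n,u,v,z,s)[:2] for u,v in h]);(x,y),r=cv2.minEnclosingCircle(p.astype(np.float32)*1000)
    A=np.c_[2*p,np.ones(len(p))];q=np.linalg.lstsq(A,(p**2).sum(1),rcond=None)[0];return q[:2].round(4),round(float(np.sqrt(q[2]+q[0]**2+q[1]**2)),4)
def masks(im):
    h=cv2.cvtColor(im,cv2.COLOR_RGB2HSV);return (h[...,0]>50)&(h[...,0]<85)&(h[...,1]>110),h[...,2]<75
E
python3 - <<'E'
from h import *
im,d,s=snap('wrist','w1');print(s['time_s'],s['eef_pos'],s['orientation'],s['width'])
g,k=masks(im);print('green',circ('wrist',fit(g),.038,s))
n,l,st,c=cv2.connectedComponentsWithStats(k.astype(np.uint8))
for i in range(1,n):
    if st[i,4]>200: print(st[i],c[i].round(),circ('wrist',fit(l==i),.03,s))
E
```

```text
1.725 [ 0.42958654 -0.13786694  0.25063423] [-2.69105505e-06  9.21105769e-01  3.89312422e-01 -3.73247194e-05] 0.05024453559734404
green (array([ 0.4737, -0.0948]), 0.0388)
[ 287    0   69   58 3439] [321.  26.] (array([ 5.648e-01, -1.000e-04]), 0.0403)
[467  34  43  23 529] [485.  47.] (array([ 0.6885, -0.1549]), 0.0199)
[ 475  131   44   33 1035] [497. 146.] (array([ 0.629 , -0.2635]), 0.0249)
[    0   231   640   169 44468] [287. 336.] (array([-0.0242, -0.5479]), 0.6184)
[ 602  233   38   63 1430] [626. 263.] (array([ 0.683 , -0.5527]), 0.051)
```

View pics/w1.png

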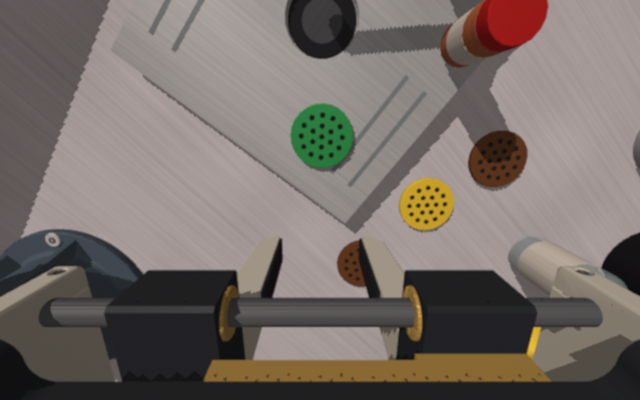

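The strainer is at (322,136) in the wrist view, directly ahead of the fingers, with the seat at (321,25) beyond it. I'll descend behind the strainer.

Call:
drive_tool(
  motion=[
    [0.002,-0.002,-0.12,0,0.46],
    [0.002,-0.002,-0.24,0,0.46],
    [0.002,-0.002,-0.32,0,0.46],
    [0.002,-0.002,-0.37,0,0.46],
    [0.002,-0.002,-0.39,0,0.46],
    [0.002,-0.002,-0.395,0,0.46],
    [0.002,-0.002,-0.395,0,0.46],
  ],
)

```text
time_s: 2.65
eef_pos: [0.4313, -0.1386, 0.0539]
orientation: [0.0, 0.921, 0.39, 0.0]
ft_force: [-0.7, -0.4, 0.2]
width: 0.0505
gripper_force: 0.0
```

```bash
python3 - <<'E'
from h import *
im,d,s=snap('wrist','w2');print(s['time_s'],s['eef_pos'],s['ft_force'])
g,k=masks(im);print('green',circ('wrist',fit(g),.038,s))
n,l,st,c=cv2.connectedComponentsWithStats(k.astype(np.uint8))
for i in range(1,n):
    if st[i,4]>400: print(st[i],c[i].round(),circ('wrist',fit(l==i),.03,s))
for u,v in((200,120),(250,100),(420,120)): print(dep('wrist',u,v,d[v,u],s).round(4))
E
```

```text
2.65 [ 0.43130497 -0.13858929  0.05387547] [-0.74705364 -0.36267809  0.21160277]
green (array([ 0.4741, -0.0947]), 0.039)
[616 148  24  49 595] [632. 170.] (array([ 0.6087, -0.2421]), 0.0154)
[599 177  27  65 412] [606. 211.] (array([ 0.6081, -0.2615]), 0.0333)
[    0   239   640   161 40069] [306. 341.] (array([ 0.2142, -0.361 ]), 0.3237)
[349 334  39  26 644] [370. 349.] (array([ 0.397 , -0.2282]), 0.014)
[ 0.4362 -0.0318  0.0301]
[ 0.4657 -0.045   0.0299]
[ 0.5298 -0.1225  0.0295]
```

View pics/w2.png

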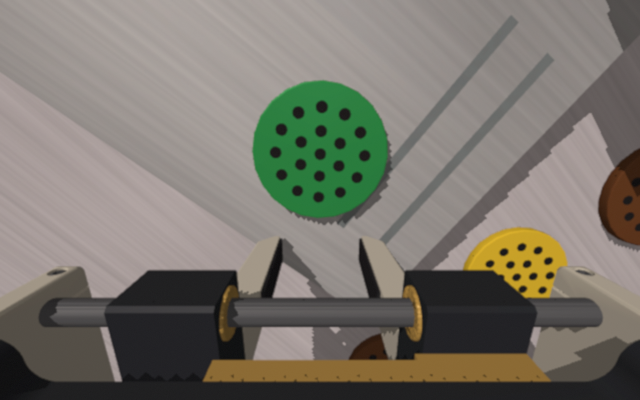

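Board top is at z=0.030 as stated. I'll go 2.5 mm lower and push most of the way.

Call:
drive_tool(
  motion=[
    [0.0,0.0,-0.005,0,0.46],
    [0.014,0.0145,-0.005,0,0.46],
    [0.028,0.029,-0.005,0,0.46],
    [0.04,0.042,-0.005,0,0.46],
    [0.052,0.054,-0.005,0,0.46],
    [0.064,0.067,-0.005,0,0.46],
    [0.076,0.079,-0.005,0,0.46],
    [0.088,0.092,-0.005,0,0.46],
    [0.1,0.104,-0.005,0,0.46],
    [0.112,0.117,-0.005,0,0.46],
    [0.124,0.13,-0.005,0,0.46],
    [0.135,0.141,-0.005,0,0.46],
    [0.145,0.152,-0.005,0,0.46],
    [0.145,0.152,-0.005,0,0.46],
    [0.145,0.152,-0.005,0,0.46],
  ],
)

```text
time_s: 4.58
eef_pos: [0.5032, -0.0624, 0.0506]
orientation: [-0.0, 0.921, 0.39, -0.0]
ft_force: [0.8, 0.7, -0.2]
width: 0.0501
gripper_force: 0.0
```

```bash
python3 - <<'E'
from h import *
im,d,s=snap('wrist','w3');print(s['time_s'],s['eef_pos'],s['ft_force'])
g,k=masks(im);print('green',circ('wrist',fit(g),.038,s))
n,l,st,c=cv2.connectedComponentsWithStats(k.astype(np.uint8))
for i in range(1,n):
    if st[i,4]>400: print(st[i],c[i].round(),circ('wrist',fit(l==i),.03,s))
E
```

```text
4.575 [ 0.50322551 -0.06241006  0.0505876 ] [ 0.82861747  0.69314556 -0.23208756]
green (array([ 0.5312, -0.0342]), 0.0393)
[  255    27   136   122 11090] [324.  85.] (array([5.662e-01, 1.000e-04]), 0.0389)
[    0   240   640   160 36436] [305. 345.] (array([ 0.2857, -0.2806]), 0.3194)
[359 240  24  60 544] [368. 274.] (array([ 0.529 , -0.1068]), 0.0283)
```

View pics/w3.png

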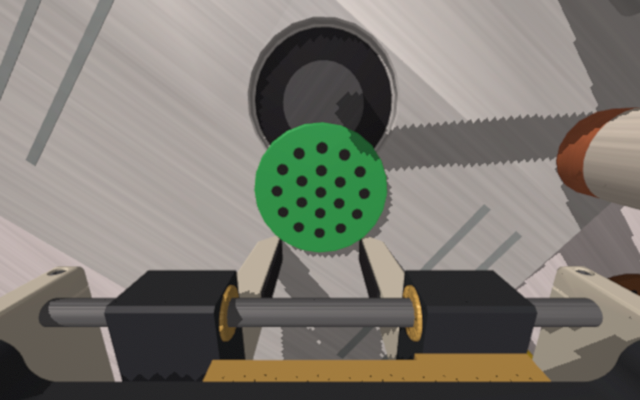

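The strainer is at (321,187), held squarely by both fingertips. The seat's outer rim spans columns 249–396, with its top at row 16. I'll convert those rim pixels.

```bash
python3 - <<'E'
from h import *
f=np.load('pics/w3.npz');s=dict(eef_pos=f['p'],orientation=f['o'])
print(circ('wrist',[(249,97),(396,97),(322,16),(268,47),(376,47)],.03,s))
im=cv2.GaussianBlur(cv2.cvtColor(f['im'],cv2.COLOR_RGB2GRAY),(3,3),0).astype(float)
P=[]
for a in np.deg2rad(np.arange(-170,-9,5)):   # outermost strong edge near r~74px
    r=np.arange(66,84,.5);u=322+r*np.cos(a);v=90+r*np.sin(a)
    p=cv2.remap(im.astype(np.float32),u.astype(np.float32)[None],v.astype(np.float32)[None],1)[0]
    i=np.argmax(np.gradient(p));P.append((u[i],v[i]))
print(circ('wrist',P,.03,s))
E
```

```text
(array([0.5667, 0.001 ]), 0.0414)
(array([0.5684, 0.0039]), 0.0397)
```

Call:
drive_tool(
  motion=[
    [0.01,0.01,0,0,0.46],
    [0.02,0.02,0,0,0.46],
    [0.03,0.03,0,0,0.46],
    [0.04,0.04,0,0,0.46],
    [0.05,0.05,0,0,0.46],
    [0.056,0.056,0,0,0.46],
    [0.062,0.062,0,0,0.46],
    [0.067,0.067,0,0,0.46],
    [0.071,0.07,0,0,0.46],
    [0.071,0.07,0,0,0.46],
    [0.071,0.07,0,0,0.46],
  ],
)

```text
time_s: 6.0
eef_pos: [0.5388, -0.0274, 0.0506]
orientation: [-0.0, 0.921, 0.39, -0.0]
ft_force: [-0.3, 0.3, -0.0]
width: 0.0503
gripper_force: 0.0
```

```bash
cat > look.py <<'E'
import sys
from h import *
im,d,s=snap('wrist',sys.argv[1]);print(s['time_s'],s['eef_pos'],s['ft_force'])
g,k=masks(im);h=fit(g);print('green@.038',circ('wrist',h,.038,s),'@.03',circ('wrist',h,.03,s))
P=np.array([dep('wrist',u,v,d[v,u],s) for v,u in np.argwhere(cv2.erode(g.astype(np.uint8),np.ones((7,7))))[::5] if d[v,u]>0])
A=np.c_[P[:,:2]-P[:,:2].mean(0),np.ones(len(P))];print('plane',np.linalg.lstsq(A,P[:,2],rcond=None)[0].round(4))
E
python3 look.py w4
```

```text
6.0 [ 0.53877357 -0.02741923  0.05059974] [-0.34613708  0.30114407 -0.03793725]
green@.038 (array([0.5669, 0.0014]), 0.0376) @.03 (array([0.5656, 0.    ]), 0.0395)
plane [-0.0008  0.0015  0.0298]
```

View pics/w4.png

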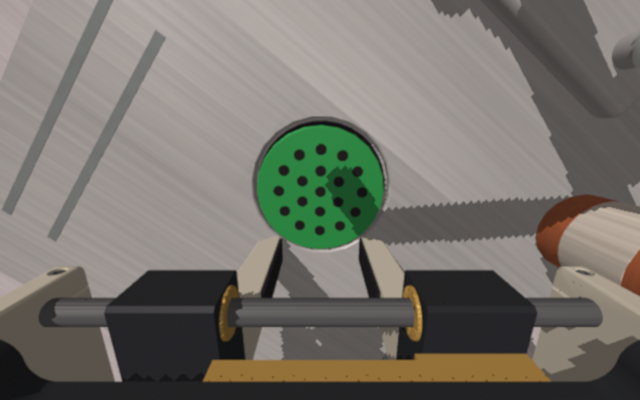

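The strainer is seated: the disc at (321,187) has an even rim round it, its top is at z≈0.030, and it is flat. Now I'll back off, rise, close the fingers and go over to the far side of the spout.

Call:
drive_tool(
  motion=[
    [-0.03,-0.03,0.01,0,0.46],
    [-0.06,-0.06,0.05,0,0.46],
    [-0.06,-0.06,0.17,0,0.46],
    [-0.06,-0.06,0.29,0,0.7],
    [-0.06,-0.06,0.41,0,1],
    [-0.06,-0.06,0.46,0,1],
    [-0.06,-0.06,0.46,0,1],
    [0.222,0.304,0.46,0,1],
    [0.222,0.304,0.46,0,1],
    [0.222,0.304,0.46,0,1],
    [0.222,0.304,0.46,0,1],
    [0.222,0.304,0.46,0,1],
    [0.222,0.304,0.46,0,1],
    [0.222,0.304,0.46,0,1],
  ],
)

```text
time_s: 7.8
eef_pos: [0.6493, 0.1234, 0.2803]
orientation: [-0.0, 0.921, 0.389, -0.0]
ft_force: [-0.8, -0.0, 0.4]
width: 0.0002
gripper_force: 0.0
```

```bash
python3 - <<'E'
from h import *
s=env.state();print(s['time_s'],s['eef_pos'],s['q'],s['width'])
im,d,_=snap('top','t2')
cv2.imwrite('pics/t2c.png',cv2.resize(im[100:260,220:400,::-1],None,fx=3,fy=3))
p=np.array(s['eef_pos'])[:2];A=np.array([.7145,.021])
for th in np.linspace(139,187.5,9):
    a=np.deg2rad(th);u=np.array([np.cos(a),np.sin(a)]);t=np.array([-u[1],u[0]])
    print(round(th),((A+.115*u-.0165*t-p)/.5).round(3),round(np.deg2rad(th-135.8)/2,3))
E
```

```text
7.8 [0.64928581 0.12343887 0.28028637] [ 1.17510019e-01  5.22944544e-01  1.28407766e+00 -1.37317722e-04
  1.33538293e+00  8.88663738e-01] 0.00023188091640581393
139 [-0.022 -0.029] 0.028
145 [-0.039 -0.046] 0.081
151 [-0.055 -0.065] 0.134
157 [-0.069 -0.085] 0.187
163 [-0.08  -0.107] 0.24
169 [-0.089 -0.13 ] 0.292
175 [-0.096 -0.153] 0.345
181 [-0.1   -0.178] 0.398
188 [-0.102 -0.202] 0.451
```

View pics/t2c.png

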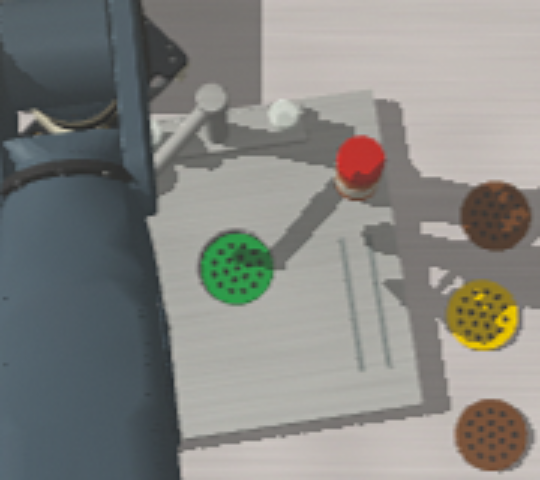

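In the crop, the strainer sits in the seat at (236,268), and the spout is still swung left with its hub at (211,98). The arm is beside it, so I'll descend.

Call:
drive_tool(
  motion=[
    [0,0,-0.08,0,1],
    [0,0,-0.16,0,1],
    [0,0,-0.21,0,1],
    [0,0,-0.232,0,1],
    [0,0,-0.232,0,1],
    [0,0,-0.232,0,1],
  ],
)

```text
time_s: 8.6
eef_pos: [0.6504, 0.1245, 0.166]
orientation: [0.0, 0.921, 0.39, 0.001]
ft_force: [-0.1, 0.6, 0.1]
width: 0.0003
gripper_force: 0.0
```

Call:
drive_tool(
  motion=[
    [-0.012,-0.015,0,0.014,1],
    [-0.024,-0.031,0,0.028,1],
    [-0.032,-0.039,0,0.055,1],
    [-0.041,-0.048,0,0.081,1],
    [-0.049,-0.057,0,0.108,1],
    [-0.057,-0.067,0,0.134,1],
    [-0.064,-0.077,0,0.16,1],
    [-0.071,-0.087,0,0.187,1],
    [-0.077,-0.098,0,0.214,1],
    [-0.082,-0.109,0,0.24,1],
    [-0.087,-0.12,0,0.266,1],
    [-0.091,-0.132,0,0.292,1],
    [-0.095,-0.143,0,0.318,1],
    [-0.098,-0.155,0,0.345,1],
    [-0.1,-0.168,0,0.372,1],
    [-0.102,-0.18,0,0.398,1],
    [-0.102,-0.18,0,0.398,1],
    [-0.102,-0.18,0,0.398,1],
  ],
)

```text
time_s: 10.85
eef_pos: [0.599, 0.0347, 0.1652]
orientation: [0.0, 0.698, 0.716, 0.0]
ft_force: [0.7, 0.5, 0.2]
width: 0.0007
gripper_force: 0.0
```

```bash
python3 - <<'E'
from h import *
im,d,s=snap('scene','s2');print(s['time_s'],s['eef_pos'],s['ft_force'])
cv2.imwrite('pics/s2c.png',cv2.resize(im[150:310,200:420,::-1],None,fx=3,fy=3))
E
```

```text
10.85 [0.59904683 0.03472456 0.16516726] [0.69637071 0.49833165 0.15919408]
```

View pics/s2c.png

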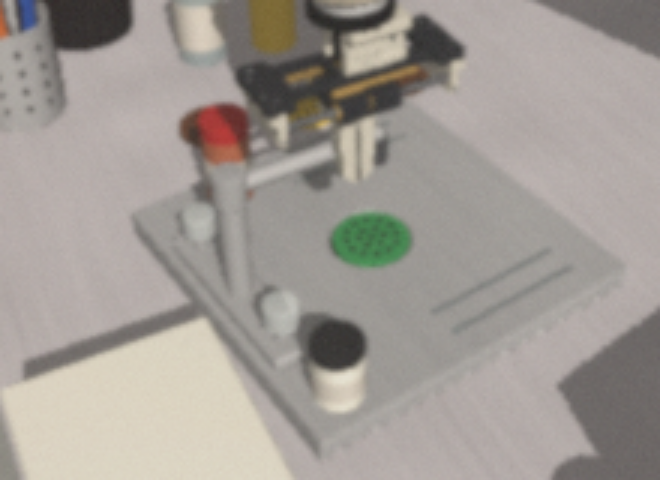

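The spout is now in front of the fingers, at crop (330,155), nearly aligned. I'll give it the last ~6°, then back off to measure.

Call:
drive_tool(
  motion=[
    [-0.001,-0.012,0,0.026,1],
    [-0.002,-0.022,0,0.05,1],
    [-0.002,-0.022,0,0.05,1],
    [0,0.03,0,0.05,1],
    [0,0.08,0.0,0.05,1],
    [0,0.1,0.08,0.05,1],
    [0,0.15,0.2,0.05,1],
    [0,0.25,0.3,0.05,1],
    [0,0.35,0.3,0.05,1],
    [0,0.45,0.3,0.05,1],
    [0,0.55,0.3,0.05,1],
    [0,0.55,0.3,0.05,1],
    [0,0.55,0.3,0.05,1],
  ],
)

```text
time_s: 12.52
eef_pos: [0.5987, 0.3093, 0.3144]
orientation: [0.0, 0.661, 0.75, -0.0]
ft_force: [0.1, -0.1, 0.4]
width: 0.0006
gripper_force: 0.0
```

```bash
python3 - <<'E'
from h import *
im,d,s=snap('top','t3');print(s['time_s'],s['eef_pos'],s['ft_force'])
snap('scene','s3')
cv2.imwrite('pics/t3c.png',cv2.resize(im[110:250,230:370,::-1],None,fx=4,fy=4,interpolation=cv2.INTER_CUBIC))
c,M=T('top')   # points standing 0.15-0.2 m high = spout and hub (jar tops are lower)
v,u=np.mgrid[110:250,230:370];z=d[110:250,230:370];P=np.array([dep('top',a,b,q) for a,b,q in zip(u.ravel(),v.ravel(),z.ravel())])
S=P[(P[:,2]>.15)&(P[:,2]<.21)&(P[:,0]>.5)];i=S[:,0].argsort()
print(len(S),'near end',S[i[:8]].mean(0).round(4),'far end',S[i[-8:]].mean(0).round(4),S[:,2].mean())
E
```

```text
12.525 [0.59872862 0.30931206 0.31443936] [ 0.1109038  -0.13737489  0.3602138 ]Traceback (most recent call last):
  File "<stdin>", line 6, in <module>
  File "h.py", line 14, in dep
    c,M=T(n,s);return M[:3,:3]@(d*np.array([(u-c['cx'])/c['fx'],(v-c['cy'])/c['fy'],1]))+M[:3,3]
        ~^^^^^
  File "h.py", line 7, in T
    c=env.get_calibration(n)
ValueError: time passes only in moves, steps and waits
```

View pics/t3c.png

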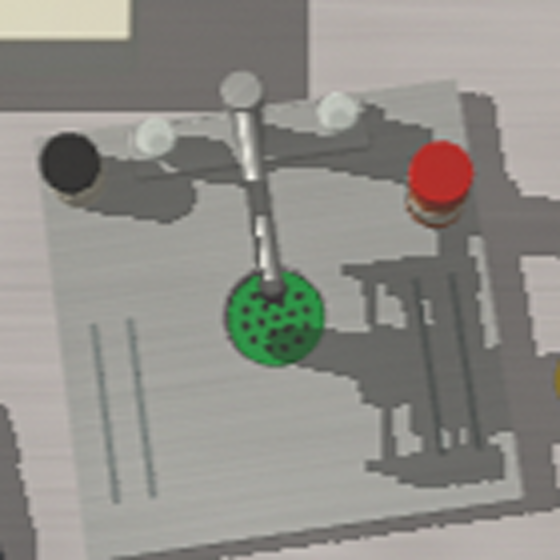

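The spout end is over the strainer: the tube's top is at crop (271,282) and its dark lower end at (274,290), with the strainer centre at (275,316). The height parallax goes the right way, so I'll compute the offset.

```bash
python3 - <<'E'
from h import *
f=lambda a,b,z:ray('top',230+a/4,110+b/4,z)[:2].round(4)
print('hub',f(240,90,.185),'bar end mid',f(271,281,.177),'tube low',f(274,291,.138),'strainer',f(275,316,.03))
E
```

```text
hub [0.7147 0.025 ] bar end mid [0.5673 0.0007] tube low [ 5.67e-01 -5.00e-04] strainer [0.5663 0.0019]
```

The outlet is within about 3 mm of the strainer's centre and the robot is clear, so I'm handing in.

```bash
python3 -c "
from station import env
print(env.hand_in())"
```

```text
the job is handed in; nothing more can be done
None
```

I handed the job in at about 12.6 s: the strainer lies flat in the drain seat, the spout's outlet measured about 3 mm from its centre (25 mm allowed), and the arm is clear; `hand_in()` returned no verdict.

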